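# Open the printing-block case

## Robot

A 6-joint arm with a two-finger parallel gripper is mounted at the origin on the work surface. World frame = base frame: x ahead of the robot, y to its left, z up, the work surface at z = 0. Lengths are in m, angles in rad, forces in N, time in s.
With the tool pointing down it reaches from about 0.35 to 0.975 m from the base axis. Payload 4.9 kg.
Tool frame: the origin (TCP) lies midway between the tips of the shut fingers; the grasp point (between the pads) lies behind it (manip.grasp_offset is the y of the grasp point in the tool frame, in m); y points along the fingers, z is the direction in which the jaws open and shut, and the axes are right-handed (so a half turn about y gives the same grasp; the last joint's range is limited). The gripper opens to 85 mm and grips with 20 to 120 N. Pads are 22 mm wide; open, the fingers measure 114 mm over their backs; the gripper's body (76 mm by 85 mm) begins 54 mm behind the grasp point. The pads swing forward as they close: fully open they stand 13 mm farther back than shut.
Start: joints at [1.066, 0.053, 1.613, -0, 1.476, -0.119], TCP at [0.235, 0.579, 0.231] pointing down, gripper open.
Joint ranges: [-3.01, 3.01], [-1.01, 2.22], [0.06, 2.58], [-1.02, 4.17], [0.09, 2.62], [-3.14, 3.14]. Speed limits (rad/s): [2.57, 2.57, 3.14, 3.14, 3.14, 3.14].

## Interface

Orientations are given as a unit quaternion [w, x, y, z].
In Python, from plant import manip gives the robot as it stands. The module is installed in compiled form; this text tells all that it offers.
- The arm moves only by the shell command python3 -m jog 'ROWS'. ROWS is a JSON object of lists of equal length, an entry for each row: "offset": the shift along the world's x, y, z in units of 50 mm (1.0 is 50 mm), a list of three; "angular": the turn, a rotation vector about the world's x, y, z in units of 6 degrees (1.0 is 6 degrees), a list of three; "jaw": the finger opening in mm, from 0 to 85.4. In form: {"offset": [[tx, ty, tz], ...], "angular": [[ax, ay, az], ...], "jaw": [jaw, ...]}. A call has 1 to 12 rows; each row shifts and turns the commanded pose from where the row before left it; what a row does not reach is not made up. A row lasts 1/10 s, in which the tool goes at most 50 mm and 8.59 degrees, less where a joint would pass 70% of its speed; a pose out of reach is approached as far as the arm can. A call is refused whole if a number of a shift passes 1 or a number of a turn 1, either way. A call with a gripper value outside its range is refused whole. The fingers move at their own pace and stop on an object; the grip force is fixed at half the most. Time passes only in rows, so rows that do not move let the fingers close. It gives the time, the measured TCP pose, the force and the opening at its end, in the units of the state.
- manip.state(): the state, without advancing time (a new reading comes with each control period).
- manip.grab_frame(name): name is "scene" or "top" or "wrist"; returns the picture (420x560x3 uint8, blue, green, red); there is no depth.
- manip.camera_model(name): a dict with "fx", "fy", "cx", "cy" (pixels), "k1" (the pictures are not rectified: a ray, as slopes to the right and down, at radius r is drawn at 1 + k1 r^2 times it, then the intrinsics apply), "rvec" (rotation vector, rad) and "tvec" (3), from world to camera coordinates, as OpenCV has them; the wrist camera has in their place "mount" (4x4, takes a point from camera to tool coordinates, whose origin is the TCP and whose axes are the tool frame's). Camera axes: x right, y down, z forward; pixel columns grow to the right and rows downward; lengths in m; the calibration is good to about 2 mm. A picture is of the moment at which its call begins: read the wrist's pose just before it. camera_model takes no time and is no camera call.
- manip.job_done(): hands the job in, once; it reports no verdict.
The state is a dict: "time": time; "joint_pos": joint angles; "joint_vel": joint speeds; "joint_efforts": joint torques, N m; "tool_pos": TCP position; "tool_rot": TCP orientation; "contact_force": force on the tool from outside, world axes, zero at the start; "ft_torque": the same for the moment, N m; "gripper_width": opening from 0.0 (shut) to 1.0 (fully open).
Only numpy, scipy, OpenCV 4.12 (cv2) and the standard library are available. Lean on these libraries where they do the work, as an engineer would, in place of code of your own. Each camera call takes 0.05 s, during which the arm holds its last target.

## Task

Undo both captive thumbscrews on the cover of the steel block case by turning each anticlockwise all the way to its stop, while the cover still sits in place. Then lift the cover off by its handle and set it down, without dropping it, right way up, centred and square on the bare wooden board. Never force the cover up while a screw still holds it, and leave the other things on the table undisturbed.

Things in the scene. Friction and masses are not known exactly. Their poses are not given: they have to be found in the camera images.
- case: Dark steel case, fixed to the table, 138 mm (its x) by 208 mm (its y), 70 mm high, a carved printing block inside. Origin at the centre of its underside, z up. The cover sits over its top rim with 2 mm of play all round.
- cover: Aluminium cover plate with a skirt, 150 mm (its x) by 220 mm (its y), 21 mm high from the skirt's lower edge to its top face, 0.48 kg with its screws. Origin at the centre of the skirt's lower edge, z up; on the case the origin is 54 mm above the table. Carries a bar handle in the middle and the two thumbscrews at its two ends, on its y centre line.
- cover_handle (a point): Centre of the cover's handle: a steel bar 12 x 12 mm, 56 mm long along the cover's y, centre 49 mm above the skirt's lower edge and 28 mm above the cover's top face, open beneath between its two feet. Axes as the cover's.
- thumb_a (a joint): Captive steel thumbscrew at the cover's +y end (cover y = +80 mm): turning angle. 0 = fully tight; it starts somewhere between 0 and 0.5. Grows ANTICLOCKWISE seen from above and comes against a hard stop at 2.8, where it is fully loose. Under the cover it has a one-sided tongue that holds the cover on the case until about 2.4; friction about 0.06 N m, it stays where it is left. The screw never leaves the cover and does not rise as it turns.
- thumb_b (a joint): Captive steel thumbscrew at the cover's -y end (cover y = -80 mm): turning angle. 0 = fully tight; it starts somewhere between 0 and 0.5. Grows ANTICLOCKWISE seen from above and comes against a hard stop at 2.8, where it is fully loose. Under the cover it has a one-sided tongue that holds the cover on the case until about 2.4; friction about 0.06 N m, it stays where it is left. The screw never leaves the cover and does not rise as it turns.
- thumb_a_wing (a point): Centre of the straight wing (grip) of thumb_a, on the screw's vertical axis and half-way up the wing. The wing is a flat upright bar 52 mm long (26 mm to either side of the axis), 8 mm thick and 20 mm high, its underside 6 mm above the cover's top face; it sits 80 mm from the middle of the cover. Its axes turn with the screw: the wing lies along this point's own x axis.
- thumb_b_wing (a point): Centre of the straight wing (grip) of thumb_b, on the screw's vertical axis and half-way up the wing. The wing is a flat upright bar 52 mm long (26 mm to either side of the axis), 8 mm thick and 20 mm high, its underside 6 mm above the cover's top face; it sits 80 mm from the middle of the cover. Its axes turn with the screw: the wing lies along this point's own x axis.
- board: Bare wooden board lying fixed on the table, 190 mm (its x) by 260 mm (its y), 15 mm thick. Origin at the centre of its underside. The cover's handle is 64 mm above this origin when the cover rests flat on it.
- block_small: Bystander: small carved wooden printing block, 45 x 45 x 38 mm; loose; origin on its underside.
- block_large: Bystander: large carved wooden printing block, 100 x 85 x 38 mm; loose; origin on its underside.
- jar: Bystander: glass jar with a lid, 60 mm across, 85 mm high; loose; origin on its underside.
- brush: Bystander: flat brush lying on the table; loose; origin on its underside.
- cup: Bystander: steel cup, 76 mm across, 90 mm high; loose; origin on its underside.
- spatula: Bystander: spatula lying on the table; loose; origin on its underside.

How it is judged:
On the way, in this order (a step that is already met when the one before it is completed fails the run):
1. both thumbscrews are turned loose (to within 0.15 rad of their stops) while the cover still sits on the case (value of joint each of thumb_a, thumb_b above 2.65 rad and z of cover in the frame of case below 0.06 m), for 0.1 s.
2. the cover is lifted clear of the case (30 mm or more) (height (world z) of cover above 0.084 m), for 0.1 s.
3. the cover is set down flat on the board while still held (not dropped) (x of cover_handle in the frame of board between -0.03 and 0.03 m and y of cover_handle in the frame of board between -0.03 and 0.03 m and z of cover_handle in the frame of board between 0.058 and 0.074 m and angle between cover's own z axis and vertical below 0.06 rad and angle between the x axis of cover and the x axis of board, either way round below 0.2 rad and contact force between the fingers and cover above 0.5 N), for 0.05 s.
At the end, for the whole second after the job is handed in: The cover lies at rest on the board, right way up and flat (within 0.06 rad), its middle within 30 mm of the board's middle along each side of the board, square to it within 0.2 rad (either way round) (x of cover_handle in the frame of board between -0.03 and 0.03 m and y of cover_handle in the frame of board between -0.03 and 0.03 m and z of cover_handle in the frame of board between 0.058 and 0.07 m and angle between cover's own z axis and vertical below 0.06 rad and angle between the x axis of cover and the x axis of board, either way round below 0.2 rad and linear speed of cover below 0.02 m/s); the robot touches nothing.
It fails at once if the cover is forced up (10 mm or more) while a screw still holds it (value of joint any of thumb_a, thumb_b below 2.2 rad and z of cover in the frame of case above 0.064 m and horizontal distance between cover and case below 0.05 m).
It fails at once if a bystander is pushed 20 mm or more from its place (distance of any of block_small, block_large, jar, brush, cup, spatula from where it was at the start of the episode above 0.02 m).
It also fails if it takes over 58 s, if anything falls off the work surface, if the arm or the gripper's body presses on something with over 40 N, if the wrist force passes 120 N, or if a joint passes its speed limit or range.

## Working session

There is one attempt and no reset: what is moved stays moved. The work goes in short steps, Python scripts to look and compute and a shell command to move; the robot and the scene stay as the last step left them, time stands still between calls to the robot, and variables do not carry over. Pictures are saved under pics/ and viewed, and the job is handed in when it is done.

```bash
mkdir -p pics; cat > h.py <<'E'
import numpy as np, cv2
from plant import manip
from scipy.spatial.transform import Rotation as R
def snap(name,fn):
    s=manip.state(); im=manip.grab_frame(name); cv2.imwrite('pics/'+fn,im); return s,im
def quat(q): return R.from_quat([q[1],q[2],q[3],q[0]])
def cam(name,s=None):
    m=manip.camera_model(name)
    if 'mount' in m:
        T=np.array(m['mount']); Rt=quat(s['tool_rot']).as_matrix(); 
        Rw=Rt@T[:3,:3]; o=Rt@T[:3,3]+np.array(s['tool_pos'])
        return m,Rw,o
    Rc=R.from_rotvec(np.ravel(m['rvec'])).as_matrix()
    return m,Rc.T,-Rc.T@np.ravel(m['tvec'])
def pix2w(name,uv,z,s=None):
    m,Rw,o=cam(name,s)
    x=(uv[0]-m['cx'])/m['fx'];y=(uv[1]-m['cy'])/m['fy']
    rd=np.hypot(x,y);r=rd
    for _ in range(20): r=rd/(1+m['k1']*r*r)
    f=r/rd if rd>0 else 1
    d=Rw@np.array([x*f,y*f,1]); t=(z-o[2])/d[2]
    return o+t*d
def w2pix(name,p,s=None):
    m,Rw,o=cam(name,s); c=Rw.T@(np.array(p)-o); x,y=c[0]/c[2],c[1]/c[2]
    k=1+m['k1']*(x*x+y*y)
    return np.array([m['fx']*x*k+m['cx'],m['fy']*y*k+m['cy']])
E
python3 - <<'E'
from h import *
for n in ['scene','top']:
    s,im=snap(n,n+'0.png'); print(manip.camera_model(n))
print(s, manip.grasp_offset); print(manip.camera_model('wrist'))
print(quat(s['tool_rot']).as_matrix())
E
```

```text
{'fx': 390.751374925554, 'fy': 390.751374925554, 'cx': 278.68351524259384, 'cy': 206.09995812465553, 'k1': 0.01089119226000418, 'rvec': array([ 2.25631903,  1.13926559, -0.38524143]), 'tvec': array([-0.3287592 , -0.32532355,  1.43435007])}
{'fx': 483.16894177119434, 'fy': 483.16894177119434, 'cx': 273.18453245608686, 'cy': 211.54552010664392, 'k1': -0.04446895227255365, 'rvec': array([ 2.13936864, -2.13215959,  0.14327947]), 'tvec': array([0.00731316, 0.55101058, 1.66536797])}
{'time': 0.05, 'joint_pos': array([ 1.06603171e+00,  5.33479650e-02,  1.61430095e+00, -2.17984863e-05,
        1.47599317e+00, -1.18999361e-01]), 'joint_vel': array([ 0.00063155,  0.00113276, -0.00159238,  0.00065461, -0.00227905,
        0.00037366]), 'joint_efforts': array([-1.35059404e-04, -3.95188129e+01, -3.71656144e+01, -1.58331000e-04,
        4.14703391e-03,  1.27311836e-05]), 'tool_pos': array([0.23486826, 0.57851646, 0.23006438]), 'tool_rot': array([-0.69330181,  0.69468577, -0.13575873,  0.13532866]), 'contact_force': array([ 0.42043681, -0.10289383,  0.38250513]), 'ft_torque': array([-0.04610599,  0.00687861, -0.0279826 ]), 'gripper_width': 0.9987810722439924} -0.0187
{'fx': 297.2884092166597, 'fy': 297.2884092166597, 'cx': 273.7781982733809, 'cy': 207.86613776216402, 'k1': -0.0058964857774655354, 'mount': array([[-1.96113087e-04,  9.61236697e-01,  2.75724453e-01,
        -6.91844419e-02],
       [-8.51906727e-04, -2.75724519e-01,  9.61236320e-01,
        -1.43356686e-01],
       [ 9.99999618e-01, -4.63804949e-05,  8.72957195e-04,
         8.99626483e-04],
       [ 0.00000000e+00,  0.00000000e+00,  0.00000000e+00,
         1.00000000e+00]])}
[[ 9.26511440e-01 -9.72114498e-04  3.76265340e-01]
 [-3.76266530e-01 -1.80433935e-03  9.26509710e-01]
 [-2.21763163e-04 -9.99997900e-01 -2.03751520e-03]]
```

View pics/scene0.png

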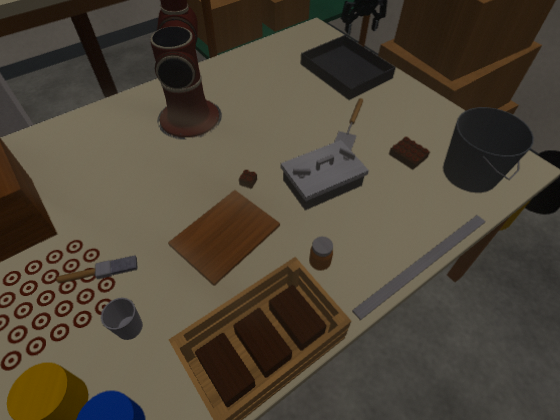

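View pics/top0.png

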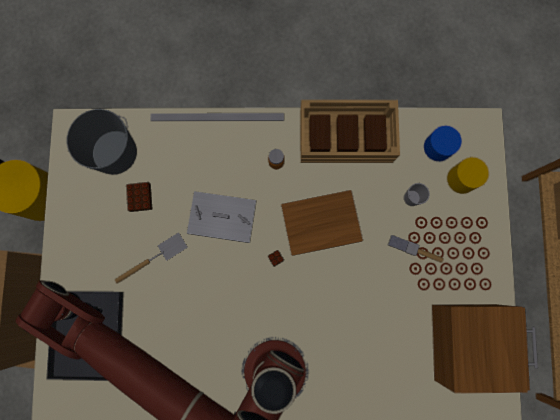

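```bash
python3 - <<'E'
from h import *
im=cv2.imread('pics/top0.png')
c=im[180:270,170:380]; c=cv2.convertScaleAbs(cv2.resize(c,None,fx=3.8,fy=3.8,interpolation=cv2.INTER_CUBIC),alpha=1.6)
cv2.imwrite('pics/topc.png',c)
im=cv2.imread('pics/scene0.png')
c=im[130:220,260:390]; c=cv2.convertScaleAbs(cv2.resize(c,None,fx=6,fy=6,interpolation=cv2.INTER_CUBIC),alpha=1.6)
cv2.imwrite('pics/scc.png',c)
E
```

```text
(no output)
```

View pics/topc.png

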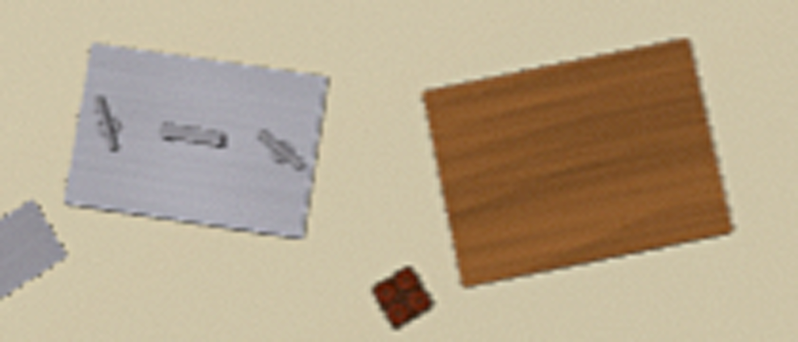

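View pics/scc.png

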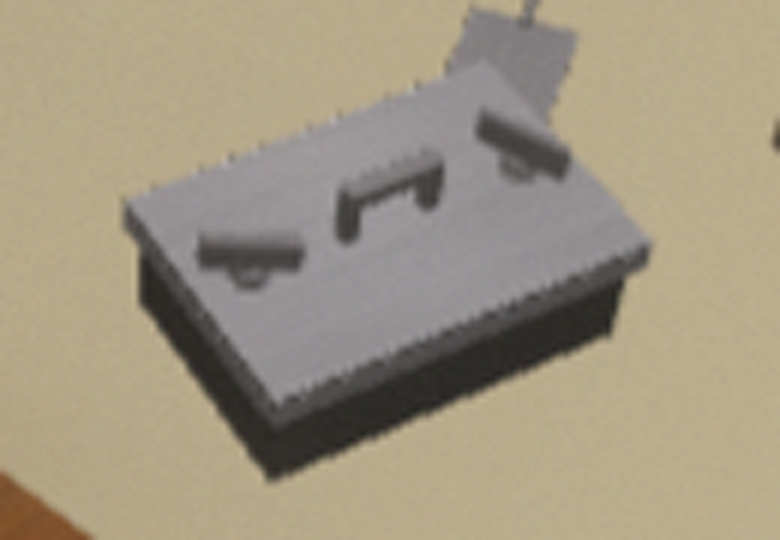

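```bash
python3 - <<'E'
from h import *
def P(u,v,z): return pix2w('top',(170+(u+.5)/3.8-.5,180+(v+.5)/3.8-.5),z)
cv=[P(*c,.075) for c in [(92,43),(329,76),(304,238),(66,205)]]
bd=[P(*c,.015) for c in [(422,91),(690,38),(734,232),(464,287)]]
for q in (cv,bd):
    print(np.round(q,3).tolist(),'c',np.mean(q,0).round(4),[np.linalg.norm(q[i]-q[i-1]).round(3) for i in range(4)])
    for i in range(4):
        d=q[i]-q[i-1]; print(np.degrees(np.arctan2(d[1],d[0])).round(1))
print('handle',P(194,134,.109)); 
for a,b in [((99,97),(117,150)),((260,131),(303,169)),((162,130),(226,140))]:
    A,B=P(*a,.101),P(*b,.101); d=A-B; print((A+B)/2,np.linalg.norm(d),np.degrees(np.arctan2(d[1],d[0])))
# block small, spatula tip
print('small',P(403,298,.02),'spat',P(66,250,.0),P(35,202,0))
print(pix2w('top',(276,158),.085),'jar')
E
```

```text
[[0.618, 0.287, 0.075], [0.588, 0.068, 0.075], [0.439, 0.089, 0.075], [0.468, 0.306, 0.075]] c [0.5283 0.1874 0.075 ] [np.float64(0.151), np.float64(0.221), np.float64(0.15), np.float64(0.219)]
-7.4
-97.9
171.9
82.3
[[0.584, -0.017, 0.015], [0.636, -0.272, 0.015], [0.451, -0.309, 0.015], [0.399, -0.057, 0.015]] c [ 0.5174 -0.1637  0.015 ] [np.float64(0.189), np.float64(0.26), np.float64(0.188), np.float64(0.258)]
12.1
-78.5
-168.5
101.6
handle [0.52888382 0.18629187 0.109     ]
[0.53945723 0.26517288 0.101     ] 0.05131827361018062 20.08779051208548
[0.51576828 0.10844296 0.101     ] 0.05194028929282334 48.74168783844967
[0.5291327  0.18731448 0.101     ] 0.05851432742432387 81.21579701546129
small [ 3.88336442e-01 -4.59840341e-05  2.00000000e-02] spat [0.43333736 0.3194192  0.        ] [0.47889657 0.3504677  0.        ]
[ 7.34084856e-01 -5.46199267e-04  8.50000000e-02] jar
```

```bash
python3 -m jog '{"offset":[[0.5,-0.5,0],[0.5,-0.5,0],[0.5,-0.5,0],[0.5,-0.5,0],[0.5,-0.5,0],[0.5,-0.5,0],[0.5,-0.5,0],[0.5,-0.5,0],[0.5,-0.5,0],[0.5,-0.5,0],[0.5,-0.6,0],[0.5,-0.6,0]],"angular":[[0,0,-1],[0,0,-1],[0,0,-1],[0,0,-1],[0,0,-1],[0,0,-1],[0,0,-1],[0,0,-1],[0,0,-1],[0,0,-1],[0,0,-1],[0,0,-1]],"jaw":[45,45,45,45,45,45,45,45,45,45,45,45]}'
python3 -m jog '{"offset":[[0,0,-0.1],[0,0,-0.1],[0,0,-0.1],[0,0,-0.1],[0,0,-0.1],[0,0,-0.1],[0,0,0],[0,0,0],[0,0,0],[0,0,0],[0,0,0],[0,0,0]],"angular":[[0,0,-1],[0,0,-1],[0,0,-1],[0,0,-1],[0,0,-1],[0,0,-1],[0,0,-1],[0,0,-1],[0,0,-1],[0,0,-1],[0,0,-1],[0,0,0]],"jaw":[45,45,45,45,45,45,45,45,45,45,45,45]}'
python3 - <<'E'
from h import *
s,im=snap('wrist','w1.png'); print(s['tool_pos'],quat(s['tool_rot']).as_matrix().round(3),s['gripper_width'],s['joint_pos'],s['contact_force'])
for p in [(.5392,.2655,.101),(.5285,.187,.109),(.5165,.107,.101)]: print(w2pix('wrist',p,s))
E
```

```text
time: 1.3
tool_pos: [0.5357, 0.2677, 0.2307]
tool_rot: [0.48, -0.481, 0.519, -0.518]
contact_force: [-0.5, -0.6, 0.8]
gripper_width: 0.528
time: 2.5
tool_pos: [0.5348, 0.2689, 0.2007]
tool_rot: [-0.122, 0.123, -0.696, 0.697]
contact_force: [-0.3, -0.5, 0.5]
gripper_width: 0.524
[0.53484432 0.26891232 0.20065605] [[-0.94  -0.001  0.34 ]
 [-0.34  -0.    -0.94 ]
 [ 0.001 -1.     0.   ]] 0.5244937472598291 [ 3.41616427e-01  1.19376917e-02  1.70622028e+00 -1.96503714e-05
  1.42451503e+00  1.56500275e+00] [-0.3464423  -0.5058827   0.50648626]
[279.6376524  206.22061989]
[361.36898682 250.06638844]
[432.64859065 285.01880377]
```

View pics/w1.png

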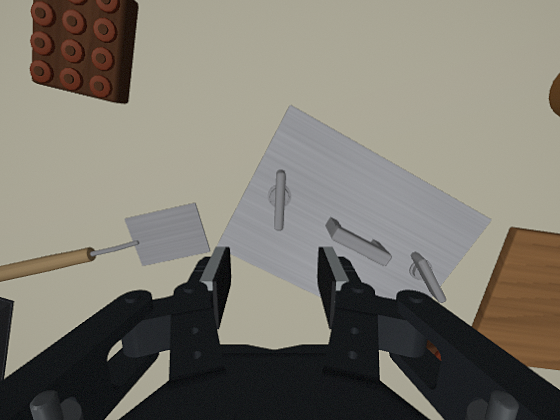

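```bash
python3 - <<'E'
from h import *
im=cv2.imread('pics/w1.png'); c=im[100:310,210:500]; cv2.imwrite('pics/w1c.png',cv2.resize(c,None,fx=2.7,fy=2.7,interpolation=cv2.INTER_CUBIC))
E
```

```text
(no output)
```

View pics/w1c.png

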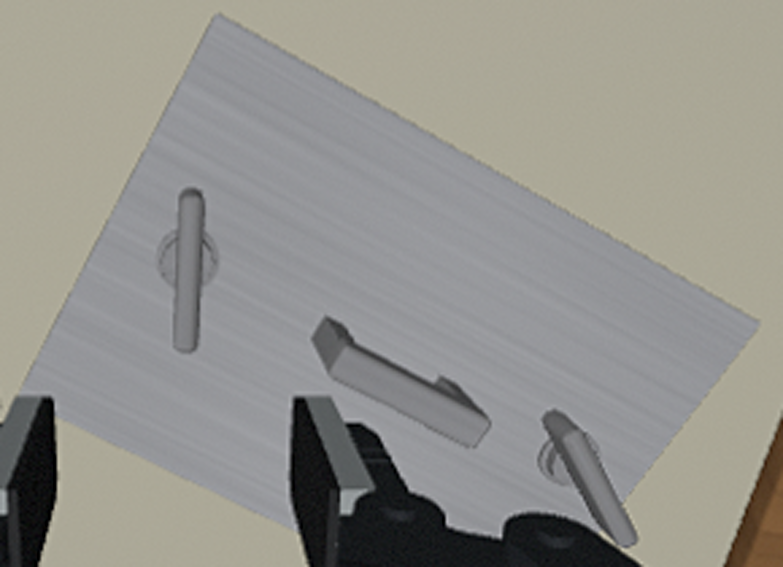

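```bash
python3 - <<'E'
from h import *
s=dict(tool_pos=[0.53484432,0.26891232,0.20065605],tool_rot=[-0.122,0.123,-0.696,0.697])
s=manip.state()
def P(u,v,z): return pix2w('wrist',(210+(u+.5)/2.7-.5,100+(v+.5)/2.7-.5),z,s)
for a,b,z in [((191,201),(186,351),.101),((571,432),(627,545),.101),((338,371),(483,437),.109)]:
    A,B=P(*a,z),P(*b,z); d=A-B; print(((A+B)/2).round(4),np.linalg.norm(d).round(4),np.degrees(np.arctan2(d[1],d[0])))
cs=[P(217,13,.075),P(760,322,.075)]; print(cs, np.linalg.norm(cs[0]-cs[1]),np.degrees(np.arctan2(*(cs[0]-cs[1])[[1,0]])))
E
```

```text
[0.5421 0.2668 0.101 ] 0.0487 18.486628905419202
[0.5202 0.1097 0.101 ] 0.05 50.643179904316604
[0.5294 0.1867 0.109 ] 0.0531 84.66313076700915
[array([0.62044874, 0.28563716, 0.075     ]), array([0.58987019, 0.06851037, 0.075     ])] 0.2192694543044189 81.98360288217171
```

```bash
python3 -m jog '{"offset":[[0.11,-0.05,-0.5],[0,0,-0.5],[0,0,-0.5],[0,0,-0.5],[0,0,-0.3],[0,0,-0.09],[0,0,0],[0,0,0],[0,0,0],[0,0,0],[0,0,0],[0,0,0]],"angular":[[0,0,-0.15],[0,0,0],[0,0,0],[0,0,0],[0,0,0],[0,0,0],[0,0,0],[0,0,0],[0,0,0],[0,0,0],[0,0,0],[0,0,0]],"jaw":[45,45,45,45,45,45,45,25,5,0,0,0]}'
python3 - <<'E'
from h import *
s,im=snap('wrist','w2.png'); print(s['contact_force'],s['ft_torque'],s['gripper_width'])
E
```

```text
time: 3.75
tool_pos: [0.5417, 0.2668, 0.0836]
tool_rot: [0.118, -0.116, 0.697, -0.697]
contact_force: [-0.2, -2.0, 6.5]
gripper_width: 0.078
[-0.21166315 -2.02310565  6.46500533] [-0.2042748   0.12839981 -0.03403846] 0.07846329424878976
```

View pics/w2.png

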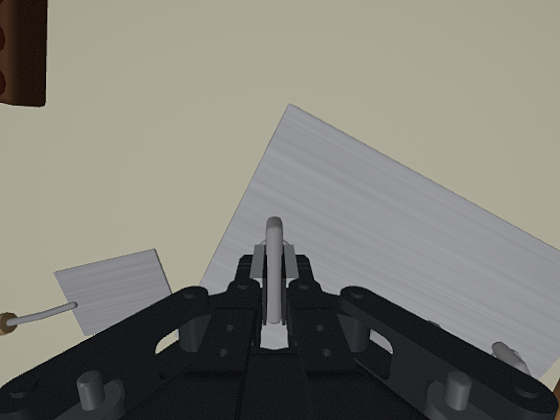

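```bash
python3 - <<'E'
from h import *
s=manip.state()
t=np.array(s['tool_pos'])
for z in (.101,.081,.075): print(z,w2pix('wrist',[t[0],t[1],z],s))
im=cv2.imread('pics/w2.png'); c=im[200:350,200:350]; cv2.imwrite('pics/w2c.png',cv2.resize(c,None,fx=4,fy=4,interpolation=cv2.INTER_CUBIC))
E
```

```text
0.101 [274.24212094 279.17779963]
0.081 [274.20677387 260.45067055]
0.075 [274.19776588 255.67948057]
```

View pics/w2c.png

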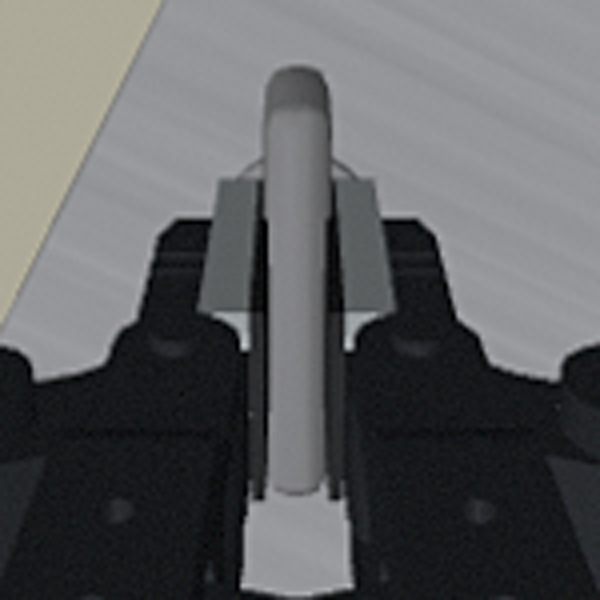

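```bash
python3 - <<'E'
from h import *
s=manip.state(); Rt=quat(s['tool_rot']).as_matrix()
for r in (227,323): 
    p=pix2w('wrist',(274.3,r),.101,s); print(p, Rt.T@(p-np.array(s['tool_pos'])))
E
```

```text
[0.56645397 0.27527559 0.101     ] [-2.61942553e-02 -1.73841708e-02  1.37850144e-05]
[0.51879952 0.25883449 0.101     ] [ 2.42164473e-02 -1.75103579e-02  4.80386254e-05]
```

```bash
python3 -m jog '{"offset":[[0,0,0.04],[0,0,0],[0,0,0],[0,0,0],[0,0,0],[0,0,0],[0,0,0],[0,0,0],[0,0,0],[0,0,0],[0,0,0],[0,0,0]],"angular":[[0,0,0.5],[0,0,1],[0,0,1],[0,0,1],[0,0,1],[0,0,1],[0,0,1],[0,0,1],[0,0,1],[0,0,1],[0,0,1],[0,0,0]],"jaw":[0,0,0,0,0,0,0,0,0,0,0,0]}'
python3 - <<'E'
from h import *
s,im=snap('wrist','w3.png'); print(s['contact_force'],s['ft_torque'],s['gripper_width'],s['joint_efforts']); Rt=quat(s['tool_rot']).as_matrix(); print(np.degrees(np.arctan2(Rt[1,2],Rt[0,2])))
E
```

```text
time: 5.0
tool_pos: [0.5399, 0.2671, 0.0836]
tool_rot: [0.464, -0.464, 0.534, -0.533]
contact_force: [-2.7, 1.3, 0.5]
gripper_width: 0.074
[-2.65707525  1.31453354  0.47158094] [0.31944028 0.30142381 0.10822249] 0.07445035691737042 [ -1.48010653 -39.1283834  -33.83589506  -0.57144547  -0.29837815
  -0.39523493]
-7.9991203695208615
```

View pics/w3.png

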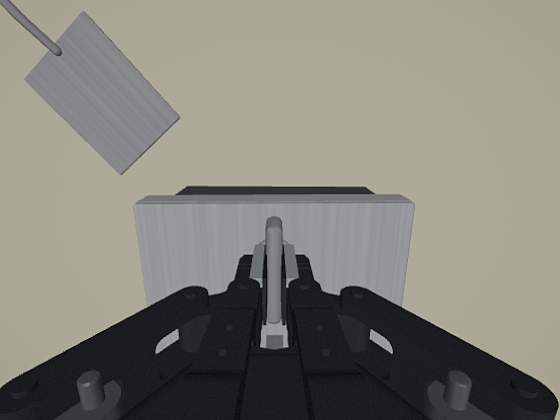

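```bash
python3 -m jog '{"offset":[[0,0,0],[0,0,0],[0,0,0],[0,0,0],[0,0,0],[0,0,0],[0,0,0],[0,0,0],[0,0,0],[0,0,0],[0,0,0],[0,0,0]],"angular":[[0,0,1],[0,0,1],[0,0,1],[0,0,1],[0,0,1],[0,0,1],[0,0,1],[0,0,1],[0,0,1],[0,0,1],[0,0,0.5],[0,0,0]],"jaw":[0,0,0,0,0,0,0,0,0,0,0,0]}'
cat > st.py <<'E'
from h import *
s=manip.state(); Rt=quat(s['tool_rot']).as_matrix(); print('yaw',np.degrees(np.arctan2(Rt[1,2],Rt[0,2])).round(2),'F',s['contact_force'].round(1),'T',s['ft_torque'].round(3),'j6',s['joint_pos'][5].round(3),s['joint_efforts'][[0,5]].round(2),'w',s['gripper_width'],'ydir',Rt[:,1].round(3))
E
python3 st.py
```

```text
time: 6.25
tool_pos: [0.5401, 0.2665, 0.0836]
tool_rot: [-0.674, 0.674, -0.214, 0.213]
contact_force: [-3.0, -0.1, 1.8]
gripper_width: 0.075
yaw 54.9 F [-3.  -0.1  1.8] T [0.119 0.464 0.046] j6 -0.623 [-0.87 -0.18] w 0.07506124017082708 ydir [-0.001 -0.    -1.   ]
```

Turned 126° so far, no stop yet; continue in smaller steps.

```bash
python3 -m jog '{"offset":[[0,0,0],[0,0,0],[0,0,0],[0,0,0],[0,0,0],[0,0,0]],"angular":[[0,0,0.8],[0,0,0.8],[0,0,0.8],[0,0,0.6],[0,0,0],[0,0,0]],"jaw":[0,0,0,0,0,0]}'
python3 st.py
python3 -m jog '{"offset":[[0,0,0],[0,0,0],[0,0,0],[0,0,0]],"angular":[[0,0,0.6],[0,0,0.6],[0,0,0],[0,0,0]],"jaw":[0,0,0,0]}'
python3 st.py
```

```text
time: 6.85
tool_pos: [0.5396, 0.2667, 0.0837]
tool_rot: [0.699, -0.698, 0.109, -0.107]
contact_force: [-6.7, 0.5, 4.2]
gripper_width: 0.078
yaw 72.44 F [-6.7  0.5  4.2] T [ 0.125  1.035 -2.093] j6 -0.931 [ 0.   -2.08] w 0.07819804878016968 ydir [-0.003  0.002 -1.   ]
time: 7.25
tool_pos: [0.539, 0.2671, 0.0839]
tool_rot: [0.705, -0.703, 0.067, -0.063]
contact_force: [-8.8, 0.6, 5.6]
gripper_width: 0.078
yaw 79.4 F [-8.8  0.6  5.6] T [ 0.213  1.452 -3.322] j6 -1.053 [ 0.14 -3.39] w 0.07830337406083726 ydir [-0.006  0.003 -1.   ]
```

```bash
python3 -m jog '{"offset":[[0,0,0],[0,0,0],[0,0,0],[0,0,0],[0,0,0],[0,0,0],[0,0,0.5],[0,0,0.5],[0,0,0.8],[0,0,0.8],[0,0,0],[0,0,0]],"angular":[[0,0,-1],[0,0,0],[0,0,0],[0,0,0],[0,0,0],[0,0,0],[0,0,0],[0,0,0],[0,0,0],[0,0,0],[0,0,0],[0,0,0]],"jaw":[0,0,20,45,45,45,45,45,45,45,45,45]}'
python3 - <<'E'
from h import *
s,im=snap('wrist','w4.png'); s,im=snap('top','top4.png')
c=im[180:270,170:300]; c=cv2.convertScaleAbs(cv2.resize(c,None,fx=6,fy=6,interpolation=cv2.INTER_CUBIC),alpha=1.6)
cv2.imwrite('pics/top4c.png',c)
E
python3 st.py
```

```text
time: 8.45
tool_pos: [0.5416, 0.2668, 0.2156]
tool_rot: [0.701, -0.7, 0.096, -0.098]
contact_force: [0.1, 0.3, -1.0]
gripper_width: 0.528
yaw 74.19 F [ 0.4 -0.6 -0.3] T [ 0.003 -0.043  0.046] j6 -0.96 [0.01 0.  ] w 0.5298033018091917 ydir [-0.002 -0.001 -1.   ]
```

View pics/w4.png

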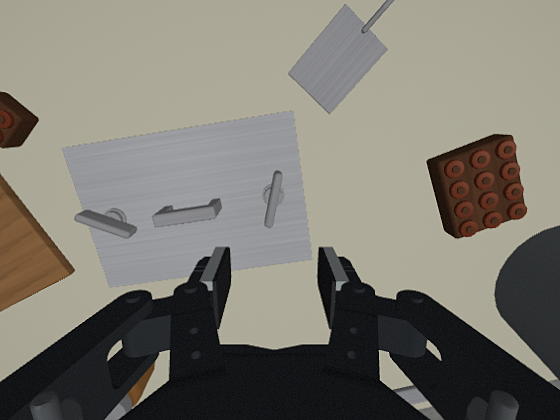

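View pics/top4c.png

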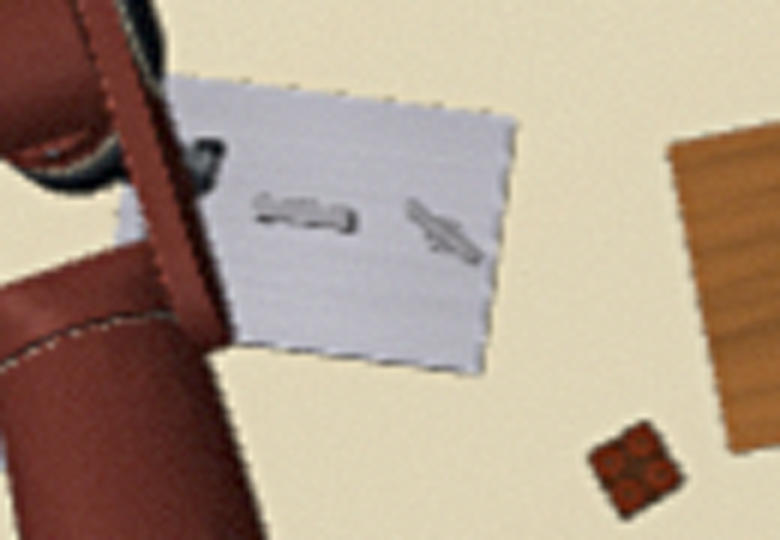

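```bash
python3 - <<'E'
from h import *
im=cv2.imread('pics/w4.png'); c=im[150:250,230:310]; cv2.imwrite('pics/w4c.png',cv2.resize(c,None,fx=6,fy=6,interpolation=cv2.INTER_CUBIC))
c=im[180:260,60:230]; cv2.imwrite('pics/w4d.png',cv2.resize(c,None,fx=4.5,fy=4.5,interpolation=cv2.INTER_CUBIC))
E
```

```text
(no output)
```

View pics/w4c.png

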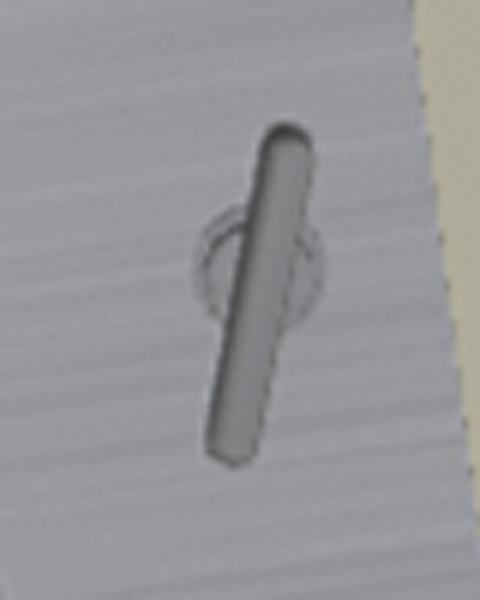

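View pics/w4d.png

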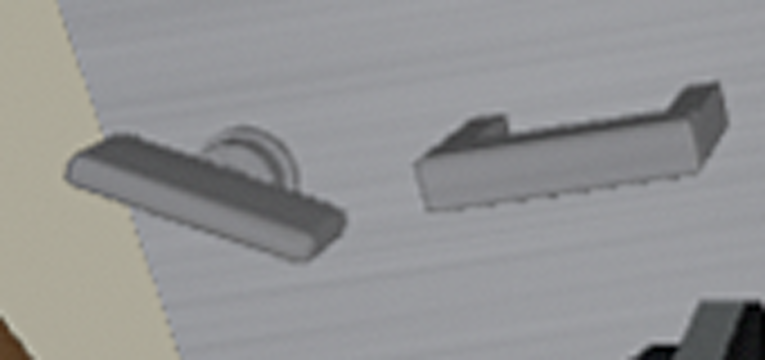

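```bash
python3 - <<'E'
from h import *
s=manip.state()
def L(o,f,a,b,z):
    A,B=[pix2w('wrist',(o[0]+(p[0]+.5)/f-.5,o[1]+(p[1]+.5)/f-.5),z,s) for p in (a,b)]
    d=A-B; print(((A+B)/2).round(4),np.linalg.norm(d).round(4),np.degrees(np.arctan2(d[1],d[0])).round(1))
L((230,150),6,(292,146),(232,458),.101)
L((60,180),4.5,(70,170),(306,252),.101)
L((60,180),4.5,(418,185),(697,147),.109)
E
```

```text
[0.5372 0.2674 0.101 ] 0.0483 153.6
[0.5182 0.1106 0.101 ] 0.0484 -127.0
[0.5278 0.1888 0.109 ] 0.0552 -97.8
```

```bash
python3 -m jog '{"offset":[[-0.05,-0.3,0],[-0.05,-0.3,0],[-0.05,-0.3,0],[-0.05,-0.3,0],[-0.05,-0.3,0],[-0.05,-0.3,0],[-0.05,-0.3,0],[-0.05,-0.3,0],[-0.05,-0.3,0],[-0.02,-0.3,0],[0,-0.16,0],[0,0,0]],"angular":[[0,0,-1],[0,0,-1],[0,0,-1],[0,0,-1],[0,0,-1],[0,0,-1],[0,0,-1],[0,0,-1],[0,0,-1],[0,0,-1],[0,0,-1],[0,0,-1]],"jaw":[45,45,45,45,45,45,45,45,45,45,45,45]}'
python3 -m jog '{"offset":[[0,0,0],[0,0,0],[0,0,0],[0,0,0],[0,0,0],[0,0,0],[0,0,0],[0,0,0],[0,0,0]],"angular":[[0,0,-1],[0,0,-1],[0,0,-1],[0,0,-1],[0,0,-1],[0,0,-1],[0,0,-0.9],[0,0,0],[0,0,0]],"jaw":[45,45,45,45,45,45,45,45,45]}'
python3 - <<'E'
from h import *
s,im=snap('wrist','w5.png')
c=im[150:270,220:340]; cv2.imwrite('pics/w5c.png',cv2.resize(c,None,fx=5,fy=5,interpolation=cv2.INTER_CUBIC))
E
python3 st.py
```

```text
time: 9.75
tool_pos: [0.5161, 0.1074, 0.2113]
tool_rot: [-0.507, 0.509, -0.493, 0.491]
contact_force: [0.1, -0.1, 0.0]
gripper_width: 0.526
time: 10.65
tool_pos: [0.5165, 0.1085, 0.2122]
tool_rot: [0.303, -0.305, 0.639, -0.638]
contact_force: [0.6, -0.2, 0.1]
gripper_width: 0.527
yaw -39.11 F [0.3 0.8 0. ] T [-0.01  -0.011  0.013] j6 0.749 [-0. -0.] w 0.5270622015186328 ydir [-0.002 -0.    -1.   ]
```

View pics/w5c.png

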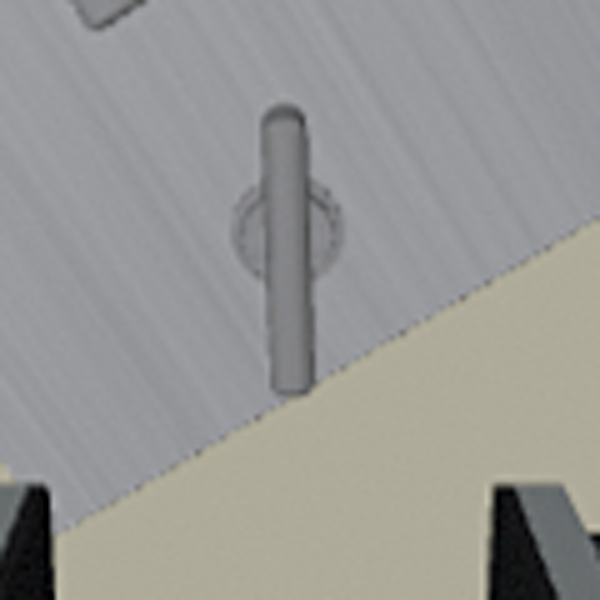

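```bash
python3 - <<'E'
from h import *
s=manip.state()
A,B=[pix2w('wrist',(220+(p[0]+.5)/5-.5,150+(p[1]+.5)/5-.5),.101,s) for p in [(285,122),(292,392)]]
d=A-B;print((A+B)/2,np.linalg.norm(d),np.degrees(np.arctan2(d[1],d[0])),s['tool_pos'])
E
```

```text
[0.52159982 0.10919342 0.101     ] 0.049515541036011246 52.525486463377796 [0.5166382  0.10848904 0.21256931]
```

```bash
python3 -m jog '{"offset":[[0.06,0,-0.5],[0,0,-0.5],[0,0,-0.5],[0,0,-0.5],[0,0,-0.4],[0,0,-0.15],[0,0,0],[0,0,0],[0,0,0],[0,0,0],[0,0,0],[0,0,0]],"angular":[[0,0,0.25],[0,0,0],[0,0,0],[0,0,0],[0,0,0],[0,0,0],[0,0,0],[0,0,0],[0,0,0],[0,0,0],[0,0,0],[0,0,0]],"jaw":[45,45,45,45,45,45,45,25,5,0,0,0]}'
python3 - <<'E'
from h import *
s,im=snap('wrist','w6.png')
c=im[200:350,200:350]; cv2.imwrite('pics/w6c.png',cv2.resize(c,None,fx=4,fy=4,interpolation=cv2.INTER_CUBIC))
E
python3 st.py
```

```text
time: 11.9
tool_pos: [0.5209, 0.1089, 0.088]
tool_rot: [-0.312, 0.311, -0.635, 0.635]
contact_force: [-3.0, 1.5, 6.3]
gripper_width: 0.074
yaw -37.69 F [-2.3  2.4  6.5] T [0.249 0.494 0.054] j6 0.724 [-1.05  0.03] w 0.07078369501021939 ydir [ 0.002  0.001 -1.   ]
```

View pics/w6c.png

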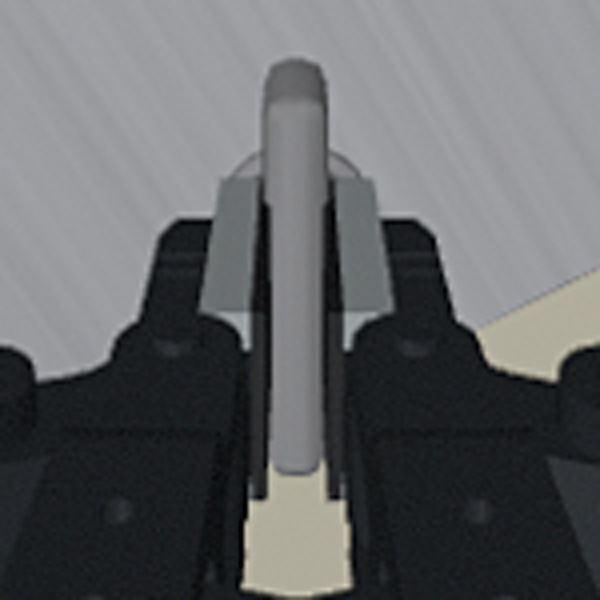

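```bash
python3 -m jog '{"offset":[[0,0,0],[0,0,0],[0,0,0],[0,0,0],[0,0,0],[0,0,0],[0,0,0],[0,0,0],[0,0,0],[0,0,0],[0,0,0],[0,0,0]],"angular":[[0,0,0.5],[0,0,1],[0,0,1],[0,0,1],[0,0,1],[0,0,1],[0,0,1],[0,0,1],[0,0,1],[0,0,1],[0,0,1],[0,0,0]],"jaw":[0,0,0,0,0,0,0,0,0,0,0,0]}'; python3 st.py
python3 -m jog '{"offset":[[0,0,0],[0,0,0],[0,0,0],[0,0,0],[0,0,0],[0,0,0],[0,0,0],[0,0,0],[0,0,0],[0,0,0]],"angular":[[0,0,1],[0,0,1],[0,0,1],[0,0,1],[0,0,1],[0,0,1],[0,0,1],[0,0,1],[0,0,0],[0,0,0]],"jaw":[0,0,0,0,0,0,0,0,0,0]}'; python3 st.py
```

```text
time: 13.15
tool_pos: [0.5195, 0.1091, 0.088]
tool_rot: [-0.598, 0.598, -0.379, 0.377]
contact_force: [-8.0, 1.1, 10.1]
gripper_width: 0.074
yaw 25.41 F [-8.   1.1 10.1] T [ 0.294  1.427 -0.036] j6 -0.378 [-1.79 -0.32] w 0.07405352125206781 ydir [-0.002  0.001 -1.   ]
time: 14.15
tool_pos: [0.5188, 0.1083, 0.088]
tool_rot: [-0.699, 0.7, -0.104, 0.101]
contact_force: [-10.8, -1.8, 12.9]
gripper_width: 0.072
yaw 73.33 F [-10.8  -1.8  12.9] T [-0.222  1.827  0.092] j6 -1.214 [-0.58  0.04] w 0.07218178884779716 ydir [-0.005 -0.001 -1.   ]
```

```bash
python3 -m jog '{"offset":[[-0.03,0,0.03],[0,0,0],[0,0,0],[0,0,0],[0,0,0],[0,0,0]],"angular":[[0,0,0.5],[0,0,0.8],[0,0,0.8],[0,0,0.8],[0,0,0],[0,0,0]],"jaw":[0,0,0,0,0,0]}'; python3 st.py

```

```text
time: 14.75
tool_pos: [0.5185, 0.108, 0.0881]
tool_rot: [-0.707, 0.708, 0.004, -0.004]
contact_force: [-3.4, -3.3, 2.6]
gripper_width: 0.074
yaw 90.61 F [-3.4 -3.3  2.6] T [-0.454  0.5    0.01 ] j6 -1.516 [1.17 0.03] w 0.07414832617991544 ydir [-0.001 -0.001 -1.   ]
```

```bash
python3 -m jog '{"offset":[[0,0,0],[0,0,0],[0,0,0],[0,0,0],[0,0,0],[0,0,0]],"angular":[[0,0,0.8],[0,0,0.8],[0,0,0.8],[0,0,0.6],[0,0,0],[0,0,0]],"jaw":[0,0,0,0,0,0]}'; python3 st.py

```

```text
time: 15.35
tool_pos: [0.5186, 0.1077, 0.0881]
tool_rot: [-0.697, 0.698, 0.114, -0.115]
contact_force: [-2.8, -4.2, 3.4]
gripper_width: 0.069
yaw 108.63 F [-2.8 -4.2  3.4] T [-0.712  0.5    0.087] j6 -1.83 [1.91 0.05] w 0.06944246016580118 ydir [-0.001 -0.002 -1.   ]
```

```bash
python3 -m jog '{"offset":[[0,0,0],[0,0,0],[0,0,0],[0,0,0],[0,0,0]],"angular":[[0,0,0.8],[0,0,0.8],[0,0,0.6],[0,0,0],[0,0,0]],"jaw":[0,0,0,0,0]}'; python3 st.py
python3 -m jog '{"offset":[[0,0,0],[0,0,0],[0,0,0],[0,0,0],[0,0,0]],"angular":[[0,0,0.6],[0,0,0.6],[0,0,0.4],[0,0,0],[0,0,0]],"jaw":[0,0,0,0,0]}'; python3 st.py

```

```text
time: 15.85
tool_pos: [0.5187, 0.1076, 0.0881]
tool_rot: [-0.68, 0.681, 0.192, -0.192]
contact_force: [-2.8, -4.5, 2.6]
gripper_width: 0.073
yaw 121.54 F [-2.8 -4.5  2.6] T [-0.796  0.494 -1.436] j6 -2.056 [ 3.63 -1.45] w 0.07325144872176008 ydir [-0.    -0.001 -1.   ]
time: 16.35
tool_pos: [0.5187, 0.1076, 0.0883]
tool_rot: [0.663, -0.663, -0.247, 0.247]
contact_force: [-2.4, -5.1, 3.8]
gripper_width: 0.077
yaw 130.86 F [-2.4 -5.1  3.8] T [-0.807  0.594 -2.927] j6 -2.22 [ 5.18 -2.93] w 0.07656419817210178 ydir [-0.001 -0.    -1.   ]
```

```bash
python3 -m jog '{"offset":[[0,0,0],[0,0,0],[0,0,0],[0,0,0],[0,0,0],[0,0,0],[0,0,0.5],[0,0,0.5],[0,0,0.6],[0,0,0.6],[0,0,0],[0,0,0]],"angular":[[0,0,-1],[0,0,-0.5],[0,0,0],[0,0,0],[0,0,0],[0,0,0],[0,0,0],[0,0,0],[0,0,-1],[0,0,-1],[0,0,-1],[0,0,-1]],"jaw":[0,0,20,45,45,45,45,45,45,45,45,45]}'
python3 -m jog '{"offset":[[0.02,0.2,0],[0.02,0.2,0],[0.02,0.2,0],[0.02,0.2,0],[0.02,0.2,0],[0.02,0.2,0],[0.02,0.2,0],[0.02,0.18,0],[0.02,0,0],[0.02,0,0],[0,0,0],[0,0,0]],"angular":[[0,0,-1],[0,0,-1],[0,0,-1],[0,0,-1],[0,0,-1],[0,0,-1],[0,0,-1],[0,0,-1],[0,0,-1],[0,0,-1],[0,0,-1],[0,0,-1]],"jaw":[45,45,45,45,45,45,45,45,45,45,45,45]}'
python3 -m jog '{"offset":[[0,0,0],[0,0,0],[0,0,0],[0,0,0],[0,0,0],[0,0,0]],"angular":[[0,0,-1],[0,0,-1],[0,0,-1],[0,0,-1],[0,0,0],[0,0,0]],"jaw":[45,45,45,45,45,45]}'
python3 - <<'E'
from h import *
s,im=snap('wrist','w7.png')
E
python3 st.py
```

```text
time: 17.55
tool_pos: [0.5196, 0.1088, 0.1997]
tool_rot: [0.705, -0.705, -0.052, 0.05]
contact_force: [0.2, -0.3, 0.1]
gripper_width: 0.527
time: 18.75
tool_pos: [0.5287, 0.1878, 0.1977]
tool_rot: [0.601, -0.601, 0.373, -0.373]
contact_force: [-0.6, 0.9, -0.1]
gripper_width: 0.527
time: 19.35
tool_pos: [0.5287, 0.1877, 0.1978]
tool_rot: [0.511, -0.511, 0.488, -0.488]
contact_force: [0.3, 0.3, 0.2]
gripper_width: 0.529
yaw 2.61 F [-0.1  0.5  1.1] T [-0.026  0.006 -0.023] j6 0.163 [ 0.01 -0.  ] w 0.5268510950210072 ydir [ 0.  0. -1.]
```

View pics/w7.png

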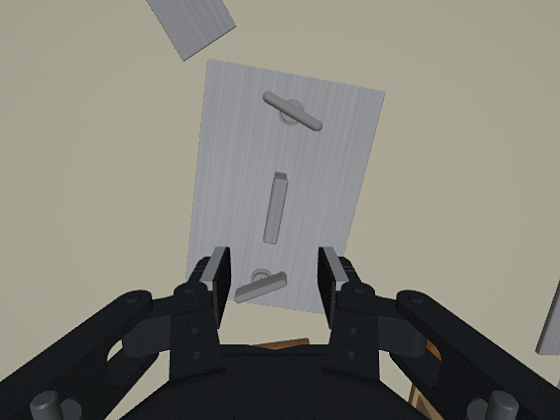

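```bash
python3 - <<'E'
from h import *
s=manip.state()
for a,b,z in [((266,96),(319,127),.101),((239,297),(286,279),.101),((281,181),(270,242),.109)]:
    A,B=[pix2w('wrist',p,z,s) for p in (a,b)]
    d=A-B; print(((A+B)/2).round(4),np.linalg.norm(d).round(4),np.degrees(np.arctan2(d[1],d[0])).round(1))
E
```

```text
[0.5409 0.267  0.101 ] 0.047 153.7
[0.5228 0.1131 0.101 ] 0.0468 -154.1
[0.5311 0.188  0.109 ] 0.0527 82.9
```

```bash
python3 -m jog '{"offset":[[0.02,-0.01,-0.4],[0,0,-0.4],[0,0,-0.5],[0,0,-0.5],[0,0,-0.35],[0,0,-0.13],[0,0,0],[0,0,0],[0,0,0],[0,0,0],[0,0,0],[0,0,0]],"angular":[[0,0,-0.9],[0,0,-0.85],[0,0,0],[0,0,0],[0,0,0],[0,0,0],[0,0,0],[0,0,0],[0,0,0],[0,0,0],[0,0,0],[0,0,0]],"jaw":[45,45,45,45,45,45,45,25,5,0,0,0]}'
python3 - <<'E'
from h import *
s,im=snap('wrist','w8.png')
E
python3 st.py
```

```text
time: 20.6
tool_pos: [0.5304, 0.1873, 0.0855]
tool_rot: [-0.464, 0.463, -0.533, 0.534]
contact_force: [-2.8, -0.0, 5.2]
gripper_width: 0.126
yaw -8.0 F [-3.  -0.7  5.7] T [-0.054  0.387 -0.098] j6 0.347 [-0.29 -0.02] w 0.1255630466417876 ydir [ 0.002  0.    -1.   ]
```

View pics/w8.png

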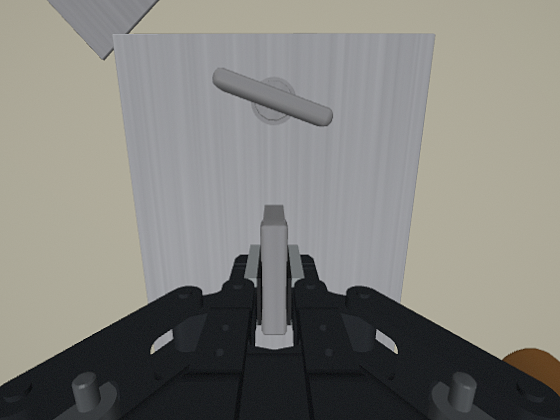

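```bash
python3 -m jog '{"offset":[[0,0,0.05],[0,0,0.05],[0,0,0],[0,0,0]],"angular":[[0,0,0],[0,0,0],[0,0,0],[0,0,0]],"jaw":[0,0,0,0]}'; python3 st.py

```

```text
time: 21.05
tool_pos: [0.5292, 0.1869, 0.088]
tool_rot: [0.464, -0.464, 0.534, -0.533]
contact_force: [0.0, -0.8, -4.5]
gripper_width: 0.129
yaw -8.0 F [ 0.  -0.8 -4.5] T [-0.007  0.013  0.033] j6 0.347 [ 0. -0.] w 0.12882932738133338 ydir [-0.001 -0.    -1.   ]
```

```bash
python3 -m jog '{"offset":[[0,0,0.05],[0,0,0.1],[0,0,0.1],[0,0,0.2],[0,0,0.3],[0,0,0.3],[0,0,0.3],[0,0,0.3],[0,0,0],[0,0,0]],"angular":[[0,0,0],[0,0,0],[0,0,0],[0,0,0],[0,0,0],[0,0,0],[0,0,0],[0,0,0],[0,0,0],[0,0,0]],"jaw":[0,0,0,0,0,0,0,0,0,0]}'; python3 st.py
python3 - <<'E'
from h import *
s,im=snap('scene','s9.png');s,im=snap('wrist','w9.png')
E
```

```text
time: 22.05
tool_pos: [0.5299, 0.1871, 0.172]
tool_rot: [-0.464, 0.464, -0.533, 0.534]
contact_force: [-0.4, -0.4, -4.8]
gripper_width: 0.122
yaw -8.0 F [-0.4 -0.4 -4.8] T [ 0.02   0.012 -0.016] j6 0.347 [ 0. -0.] w 0.12162500686482977 ydir [ 0.001  0.    -1.   ]
```

View pics/s9.png

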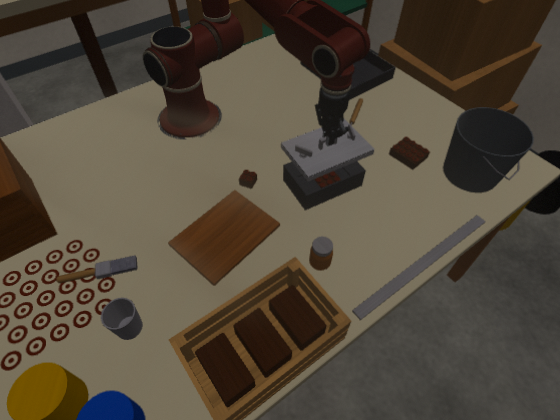

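View pics/w9.png

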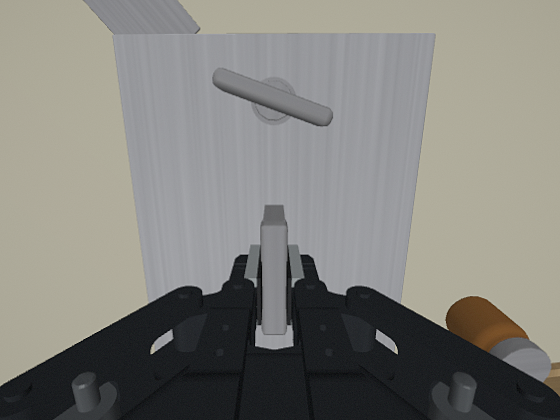

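```bash
python3 -m jog '{"offset":[[-0.02,-0.2,0],[-0.02,-0.4,0],[-0.02,-0.6,0],[-0.02,-0.7,0],[-0.03,-0.8,0],[-0.03,-0.8,0],[-0.03,-0.8,0],[-0.03,-0.8,0],[-0.02,-0.7,0],[-0.02,-0.6,0],[-0.01,-0.4,0],[0,-0.2,0]],"angular":[[0,0,0],[0,0,0.3],[0,0,0.3],[0,0,0.3],[0,0,0.4],[0,0,0.4],[0,0,0.4],[0,0,0.4],[0,0,0.4],[0,0,0.36],[0,0,0],[0,0,0]],"jaw":[0,0,0,0,0,0,0,0,0,0,0,0]}'
python3 -m jog '{"offset":[[0,0,0],[0,0,0],[0,0,0]],"angular":[[0,0,0],[0,0,0],[0,0,0]],"jaw":[0,0,0]}'; python3 st.py
python3 - <<'E'
from h import *
s,im=snap('top','top10.png');s,im=snap('wrist','w10.png');s,im=snap('scene','s10.png')
E
```

```text
time: 23.35
tool_pos: [0.5162, -0.165, 0.1705]
tool_rot: [-0.547, 0.548, -0.448, 0.447]
contact_force: [0.4, 0.4, -4.4]
gripper_width: 0.124
time: 23.65
tool_pos: [0.5171, -0.1619, 0.1711]
tool_rot: [0.548, -0.548, 0.447, -0.447]
contact_force: [0.0, -0.2, -5.0]
gripper_width: 0.13
yaw 11.63 F [ 0.  -0.2 -5. ] T [ 0.03  -0.064  0.024] j6 -0.644 [-0.38  0.  ] w 0.12995721693518242 ydir [-0.     0.001 -1.   ]
```

View pics/top10.png

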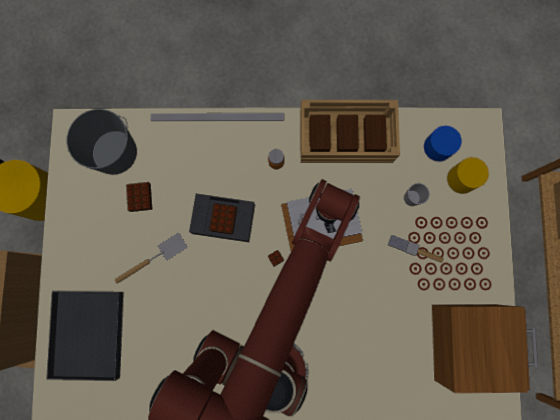

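View pics/w10.png

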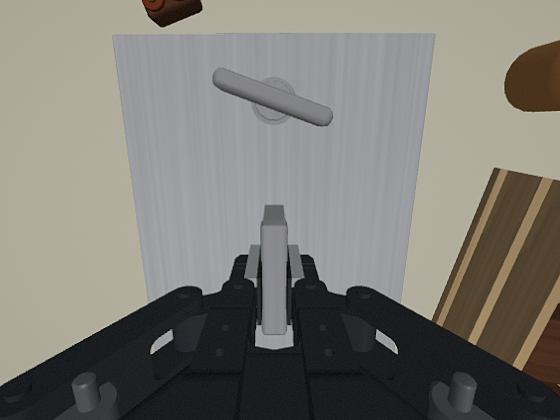

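```bash
python3 -m jog '{"offset":[[0,-0.02,-0.2],[0,0,-0.3],[0,0,-0.4],[0,0,-0.4],[0,0,-0.4],[0,0,-0.3],[0,0,-0.2],[0,0,-0.1],[0,0,0],[0,0,0]],"angular":[[0,0,0],[0,0,0],[0,0,0],[0,0,0],[0,0,0],[0,0,0],[0,0,0],[0,0,0],[0,0,0],[0,0,0]],"jaw":[0,0,0,0,0,0,0,0,0,0]}'; python3 st.py
python3 - <<'E'
from h import *
s,im=snap('wrist','w11.png');s,im=snap('scene','s11.png')
E
```

```text
time: 24.8
tool_pos: [0.5178, -0.1643, 0.0571]
tool_rot: [0.548, -0.548, 0.447, -0.448]
contact_force: [0.3, -0.7, -4.6]
gripper_width: 0.129
yaw 11.55 F [ 0.3 -0.7 -4.6] T [ 0.058 -0.02   0.018] j6 -0.646 [ 0.01 -0.  ] w 0.12922200459674302 ydir [ 0.001 -0.001 -1.   ]
```

View pics/s11.png

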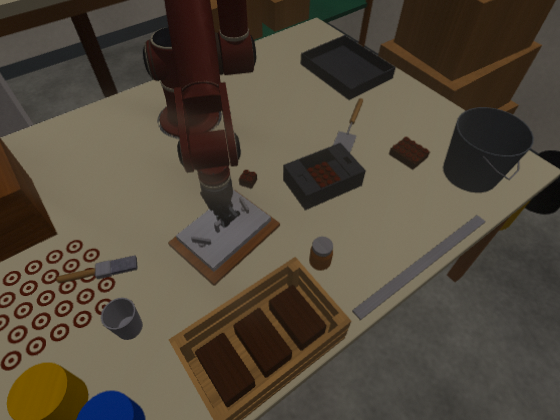

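```bash
python3 -m jog '{"offset":[[0,0,-0.06],[0,0,-0.05],[0,0,-0.05],[0,0,-0.04],[0,0,0],[0,0,0]],"angular":[[0,0,0],[0,0,0],[0,0,0],[0,0,0],[0,0,0],[0,0,0]],"jaw":[0,0,0,0,0,0]}'; python3 st.py
```

```text
time: 25.5
tool_pos: [0.5171, -0.1639, 0.0466]
tool_rot: [-0.548, 0.548, -0.447, 0.447]
contact_force: [-2.8, 1.9, -0.6]
gripper_width: 0.124
yaw 11.56 F [-2.8  1.9 -0.6] T [0.154 0.442 0.041] j6 -0.646 [-0.16 -0.  ] w 0.12359053735903175 ydir [-0.  0. -1.]
```

Contact: the weight has gone from the wrist. A touch lower, then hold.

```bash
python3 -m jog '{"offset":[[0,0,-0.03],[0,0,0],[0,0,0]],"angular":[[0,0,0],[0,0,0],[0,0,0]],"jaw":[0,0,0]}'; python3 st.py
python3 - <<'E'
from h import *
s,im=snap('wrist','w12.png');s,im=snap('scene','s12.png')
cv2.imwrite('pics/s12c.png',cv2.convertScaleAbs(cv2.resize(im[170:290,160:290],None,fx=4.5,fy=4.5,interpolation=cv2.INTER_CUBIC),alpha=1.6))
E
```

```text
time: 25.8
tool_pos: [0.5172, -0.1639, 0.0465]
tool_rot: [-0.548, 0.548, -0.447, 0.447]
contact_force: [-7.6, 2.4, 10.0]
gripper_width: 0.126
yaw 11.57 F [-7.6  2.4 10. ] T [ 0.491  1.217 -0.07 ] j6 -0.646 [-0.42 -0.01] w 0.1261807344273572 ydir [-0.001  0.    -1.   ]
```

View pics/w12.png

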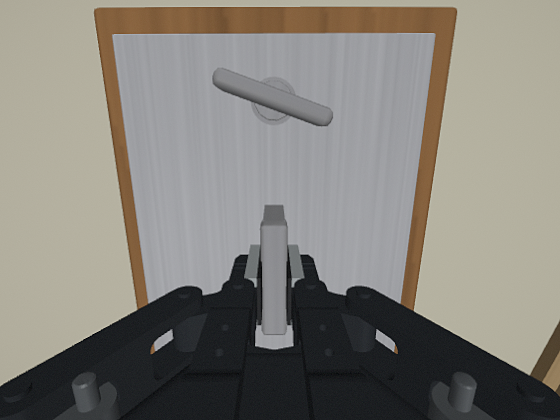

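View pics/s12c.png

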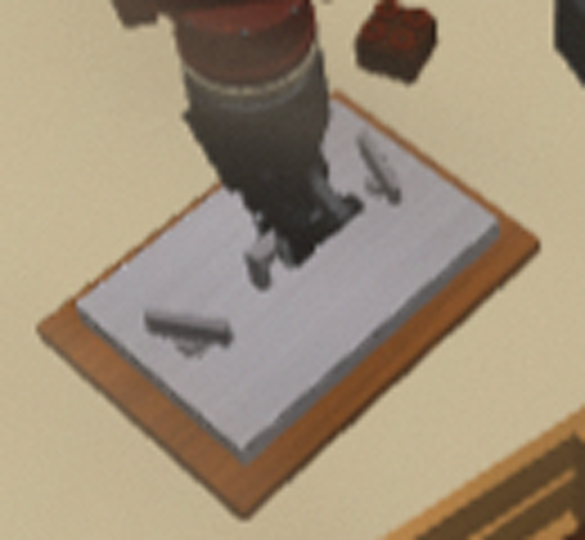

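```bash
python3 -m jog '{"offset":[[0,0,0.02],[0,0,0],[0,0,0],[0,0,0],[0,0,0],[0,0,0],[0,0,0.3],[0,0,0.5],[0,0,0.8],[0,0,0.8],[0,0,0.8],[0,0,0]],"angular":[[0,0,0],[0,0,0],[0,0,0],[0,0,0],[0,0,0],[0,0,0],[0,0,0],[0,0,0],[0,0,0],[0,0,0],[0,0,0],[0,0,0]],"jaw":[0,10,20,40,40,40,40,40,40,40,40,40]}'; python3 -m jog '{"offset":[[0,0,0],[0,0,0],[0,0,0]],"angular":[[0,0,0],[0,0,0],[0,0,0]],"jaw":[40,40,40]}';python3 st.py
python3 - <<'E'
from h import *
s,im=snap('wrist','w13.png');s,im=snap('top','top13.png')
E
```

```text
time: 27.1
tool_pos: [0.5209, -0.1656, 0.2151]
tool_rot: [0.549, -0.547, 0.442, -0.452]
contact_force: [0.4, -0.8, 0.2]
gripper_width: 0.468
time: 27.4
tool_pos: [0.5162, -0.1635, 0.204]
tool_rot: [-0.548, 0.548, -0.448, 0.446]
contact_force: [-0.6, -0.9, 0.1]
gripper_width: 0.465
yaw 11.55 F [-0.6 -0.9  0.1] T [-0.023  0.028 -0.009] j6 -0.646 [0.01 0.  ] w 0.4653897836447956 ydir [-0.003  0.001 -1.   ]
```

View pics/w13.png

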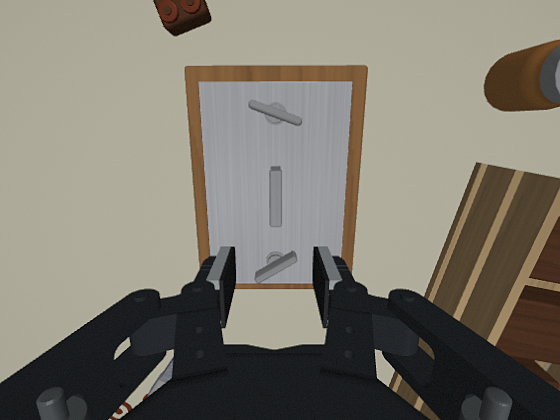

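View pics/top13.png

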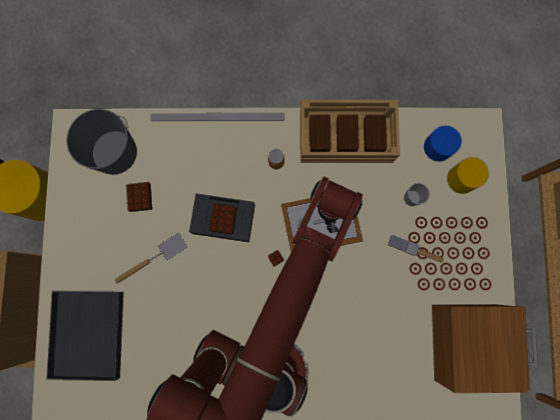

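The cover lies flat and centred on the board. The gripper is clear of it, and the bystanders sit where they did in the first picture.

```bash
python3 -c "
from plant import manip
print(manip.job_done())"
```

```text
the job is handed in; nothing more can be done
None
```

I turned both thumbscrews anticlockwise to their stops, lifted the cover off by its handle and set it down on the board. I handed the job in at about 27.5 s; no verdict came back.

- **Screws:** on each one the torque climbed to about 3 N m against the 0.06 N m of friction, so I took that as the hard stop. In the pictures, the +y wing had turned about 135° and the -y wing about 154°. The +y wing ended at about 2.8 rad from the cover's x axis. The -y wing did not fit that zero direction at the start, so for that one I relied on the torque alone.
- **Lift:** the wrist showed only the cover's weight, about 4.5 to 5 N, so nothing was still holding it.
- **Set-down:** I lowered it under grip until the board took the weight, pressing with about 10 N at the end. The tool was then within a millimetre or so of the board's measured middle and about 0.1° off square. I released it only after that.
- **Last pictures:** the cover lies flat and centred with an even wooden margin on the sides in view. The gripper is clear of everything and no bystander appears to have moved.

Measurements from the different camera views disagreed by 2 to 4 mm, which is well inside the 30 mm allowed. While turning the -y screw the sideways and vertical forces crept up to 11 to 13 N, so I eased the commanded position and they dropped.

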